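Zero the rolling mill and back it off a quarter turn

TASK

Zero the jeweller's rolling mill: wind the T-handle on its top clockwise (seen from above) until the top roll seats on the bottom roll and the screw comes up solid, then back it off a quarter turn to open the gap for the first pass. Finish still gripping the T-handle at that setting, so that it cannot creep before the lock screw is nipped up, and leave the things lying round the mill where they are.

Things in the scene. Friction and masses are not known exactly. Their poses are not given: they have to be found in the camera images.
- mill: Green cast-iron hand rolling mill bolted to a hardwood block (200 x 220 x 60 mm); it does not move. Origin: centre of the block's underside, on the bench; z up, y along the two steel rolls, x the feed direction. The screw axis is the vertical through this origin. The crank on the -y side (not used) reaches 182 mm from the origin in y and stays below 200 mm above the bench unless turned.
- cover_top (a point): Middle of the top of the gear cover, on the screw axis, 228 mm above the bench; a brass bush 30 mm across round the stem stands 3 mm higher. The cover is 52 mm wide in the mill's x and 152 mm long in its y. Nothing of the mill except the T-handle is higher.
- bar_mid (a point): Steel T-handle on the mill: a level bar 14 mm in diameter with a 20 mm ball on each end, 106 mm long in all, on an upright stem 14 mm in diameter. This point: middle of the bar, on the screw axis, 272 mm above the bench, 44 mm above the gear cover; nothing is above it. y runs along the bar, z up. It can be pinched from above across its middle, a finger on each long side, tips astride the stem.
- t_handle (a joint): Turn of the T-handle, rad. 0 = seated: rolls touching, a solid stop bars further clockwise turning, bar along the mill's y. Grows anticlockwise seen from above; lifts the top roll 2 mm a turn; upper stop 6.6; starts between 2.0 and 4.2. Stays where it is left; takes about 0.12 N m to turn, plus slight damping. The bar's y axis has the mill's yaw plus this value.
- spanner: Steel open-end spanner 170 mm long, lying on the bench on the mill's +y side. Origin: about the middle of its underside. Not used: leave it where it is.
- jar: Clear jar with a red lid, 68 mm in diameter, 85 mm high, standing on the bench off the mill's +x +y corner. Origin: centre of its underside. Not used: leave it where it is.
- dish: Terracotta dish, 90 mm across the rim and 42 mm high, on the bench on the mill's +x side. Origin: centre of its underside. Not used: leave it where it is.
- strip: Brass strip, 30 x 110 x 6 mm, lying flat on the bench on the mill's +x side. Origin: centre of its underside. Not used: leave it where it is.

How it is judged:
By the outcome, as a careful person would: the job done as asked, in the order asked, and still so for the second after the job is handed in, while the arm keeps its last pose, push and grip.
It also fails if it takes over 66 s, if anything falls off the work surface, if the arm or the gripper's body presses on something with over 40 N, if the wrist force passes 120 N, or if a joint passes its speed limit or range.

ROBOT

A 6-joint arm with a two-finger parallel gripper is mounted at the origin on the work surface. World frame = base frame: x ahead of the robot, y to its left, z up, the work surface at z = 0. Lengths are in m, angles in rad, forces in N, time in s.
With the tool pointing down it reaches from about 0.425 to 0.95 m from the base axis. Payload 3.5 kg.
Tool frame: the origin (TCP) lies midway between the tips of the shut fingers; the grasp point (between the pads) lies 19 mm behind it; z points along the fingers, y is the line along which they close (so a half turn about z gives the same grasp; the last joint's range is limited). The gripper opens to 85 mm and grips with 20 to 120 N. Pads are 22 mm wide; open, the fingers measure 114 mm over their backs; the gripper's body (76 mm by 85 mm) begins 54 mm behind the grasp point. The pads swing forward as they close: fully open they stand 13 mm farther back than shut.
Start: joints at [1.005, 0.286, 1.577, -0, 1.279, -0.15], TCP at [0.273, 0.617, 0.231] pointing down, gripper open.
Joint ranges: [-2.77, 2.77], [-0.9, 2.22], [0.21, 2.48], [-1.53, 4.67], [0.24, 2.81], [-2.84, 2.84]. Speed limits (rad/s): [2.79, 2.79, 3.14, 3.14, 3.14, 3.14].

INTERFACE

Orientations are given as a unit quaternion [x, y, z, w].
In Python, from bench import manip gives the robot as it stands.
- The arm moves only by the tool arm_command, never from a script. Its argument "motion" is one flat list of numbers, 7 for each row, row after row: the shift along the world's x, y, z each as a share of 0.1 m, from -1 to 1, then the turn, a rotation vector about the world's x, y, z each as a share of 90 degrees, from -1 to 1, then the closure, from 0 (fully open) to 1 (shut). A call has 1 to 8 rows; each row is the pose to reach, as a shift and turn from the pose commanded when the call began; what a row does not reach only later rows make up. A row lasts 1/10 s, in which the tool goes at most 50 mm and 8.59 degrees, less where a joint would pass 70% of its speed; a pose out of reach is approached as far as the arm can. A call with a number of a shift or a turn outside -1 to 1 is refused whole. A call with a gripper value outside its range is refused whole. The fingers move at their own pace and stop on an object; "squeeze" is the grip in N (left out, the last holds). Time passes only in rows, so rows that repeat a pose let the fingers close. It gives the time, the measured TCP pose, the force, the opening and the grip force at its end, in the units of the state.
- manip.sense(): the state, without advancing time (a new reading comes with each control period).
- manip.capture(name): name is "side" or "top" or "wrist"; returns a dict with "color" (420x560x3 uint8, blue, green, red), "fx", "fy", "cx", "cy" (pixels), "R" (3x3) and "t" (3): a world point X has camera coordinates R X + t. Camera axes: x right, y down, z forward; pixel columns grow to the right and rows downward; lengths in m; the calibration is good to about 2 mm. A picture is of the moment at which its call begins. There is no depth.
- manip.finish_job(): hands the job in; it is judged then, once.
The state is a dict: "time_s": time; "joint_pos": joint angles; "dq": joint speeds; "joint_efforts": joint torques, N m; "eef_pos": TCP position; "orientation": TCP orientation; "contact_force": force on the tool from outside, world axes, zero at the start; "moment": the same for the moment, N m; "grip_width": finger opening in m; "grip_force": force on a finger pad.
Only numpy, scipy, OpenCV 4.12 (cv2) and the standard library are available. Lean on these libraries where they do the work, as an engineer would, in place of code of your own. Each camera call takes 0.05 s, during which the arm holds its last target. There are 200 camera calls.

## Working session

There is one attempt and no reset: what is moved stays moved. The work goes in short steps, Python scripts to look and compute and a tool call to move; the robot and the scene stay as the last step left them, time stands still between calls to the robot, and variables do not carry over. Pictures are saved under pics/ and viewed, at most 10 in all, crops included, and the job is handed in when it is done.

Besides the shell and the picture viewer there is one more tool, called after "Request:" in YAML: its name, and indented under it one key for each argument. arm_command: Moves the arm, as the interface text tells. Its arguments: {"type":"object","properties":{"motion":{"type":"array","items":{"type":"number","minimum":-1,"maximum":1}},"squeeze":{"type":"number"}},"required":["motion"]}

```bash
mkdir -p pics
python3 - <<'E'
from bench import manip
import cv2,numpy as np
s=manip.sense(); print({k:np.round(v,3).tolist() for k,v in s.items()})
for n in("top","side"):
    c=manip.capture(n); cv2.imwrite(f"pics/{n}0.png",c["color"]); np.savez(f"{n}0.npz",**c)
    print(n,c["fx"],c["fy"],c["cx"],c["cy"],np.round(c["R"],3).tolist(),np.round(c["t"],3))
E
```

```text
{'time_s': 0.0, 'joint_pos': [1.005, 0.287, 1.578, -0.0, 1.279, -0.15], 'dq': [-0.0, -0.002, 0.002, 0.001, 0.0, 0.002], 'joint_efforts': [0.002, -40.597, -29.264, -0.0, 0.006, 0.0], 'eef_pos': [0.272, 0.617, 0.23], 'orientation': [0.206, 0.978, -0.001, -0.0], 'contact_force': [-0.125, 0.731, 0.046], 'moment': [0.016, -0.045, 0.028], 'grip_force': 0.0, 'grip_width': 0.085}
top 388.00964996544633 388.00964996544633 280.9127074821627 215.64282075076204 [[-0.014, -0.999, 0.032], [-0.982, 0.008, -0.19], [0.189, -0.034, -0.981]] [0.053 0.616 0.78 ]
side 433.19785073338954 433.19785073338954 286.3871255754533 215.88823392452653 [[0.834, -0.551, 0.004], [-0.335, -0.513, -0.79], [0.437, 0.658, -0.613]] [-0.481  0.354  0.721]
```

View pics/top0.png

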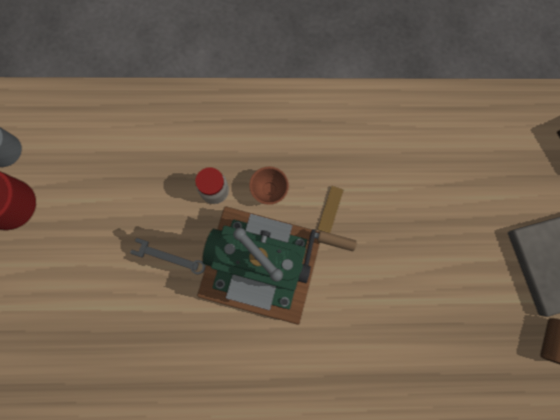

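View pics/side0.png

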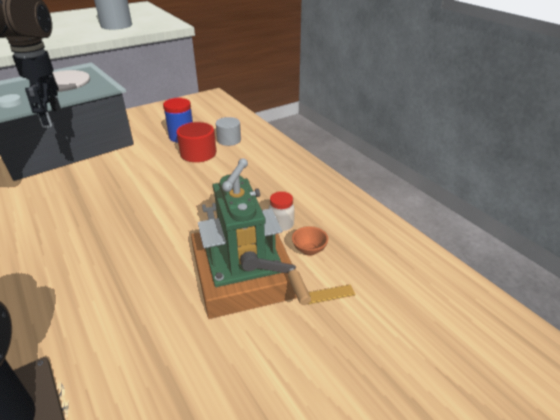

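Top view: the mill sits at about (260,264), with the bar's balls at roughly (240,233) and (279,275). Side view: the balls are at roughly (228,187) and (243,162). I'll refine these on enlarged crops.

```bash
cat > h.py <<'E'
import numpy as np
def load(n): return dict(np.load(n))
def ray(c,u,v,z):
    d=c["R"].T@np.array([(u-c["cx"])/c["fx"],(v-c["cy"])/c["fy"],1]); o=-c["R"].T@c["t"]
    return o+d*(z-o[2])/d[2]
def proj(c,X):
    p=c["R"]@np.array(X)+c["t"]; return np.array([c["cx"]+c["fx"]*p[0]/p[2],c["cy"]+c["fy"]*p[1]/p[2]])
E
python3 - <<'E'
from h import *
import cv2
a=load("top0.npz");b=load("side0.npz")
A=cv2.resize(a["color"][200:330,190:330],None,fx=3.5,fy=3.5,interpolation=cv2.INTER_CUBIC)
B=cv2.resize(b["color"][150:215,200:270],None,fx=3.5,fy=3.5,interpolation=cv2.INTER_CUBIC)
im=np.zeros((460,745,3),np.uint8); im[:455,:490]=A; im[:B.shape[0],495:495+B.shape[1]]=B
cv2.imwrite("pics/crop.png",im)
p=ray(a,240,233,.272);q=ray(a,279,275,.272);print(p,q,np.linalg.norm(p-q),(p+q)/2)
r=ray(b,228,187,.272);s=ray(b,243,162,.272);print(r,s,np.linalg.norm(r-s),(r+s)/2)
# block outline: brown mask, hull, min area rect on rays at z=.06
for z,pts in((.06,[(225,208),(320,237),(302,322),(200,295)]),):
    P=np.array([ray(a,*t,z) for t in pts]);print(P.round(3),P.mean(0),np.linalg.norm(np.roll(P,-1,0)-P,axis=1))
E
```

```text
[0.54834921 0.1187832  0.272     ] [0.48195538 0.0580717  0.272     ] 0.08996680880918304 [0.5151523  0.08842745 0.272     ]
[0.48421767 0.05998301 0.272     ] [0.55134909 0.12401852 0.272     ] 0.09277485977455573 [0.51778338 0.09200077 0.272     ]
[[ 0.634  0.167  0.06 ]
 [ 0.569 -0.037  0.06 ]
 [ 0.394  0.006  0.06 ]
 [ 0.452  0.215  0.06 ]] [0.51241037 0.08794355 0.06      ] [0.21328802 0.18033786 0.21685176 0.18922749]
```

View pics/crop.png

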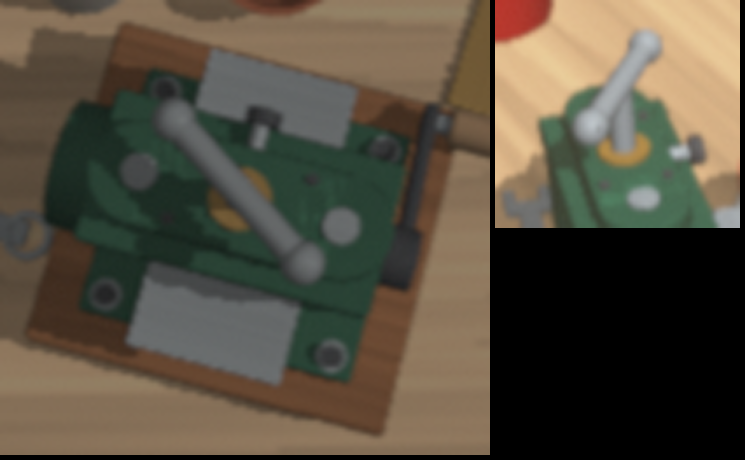

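The crop shows the balls at crop (174,118) and (306,263) in the top view, and (96,126) and (151,46) in the side part. The block's top corners are at (122,23), (382,435) and (25,338).

Run:
```python
from h import *
from scipy.spatial.transform import Rotation as Ro
a=load("top0.npz");b=load("side0.npz")
f=lambda c,x,y,ox,oy,z: ray(c,ox+(x+.5)/3.5-.5,oy+(y+.5)/3.5-.5,z)
T=[f(a,174,118,190,200,.272),f(a,306,263,190,200,.272)]
S=[f(b,151,46,200,150,.272),f(b,96,126,200,150,.272)]
for P in(T,S):
    d=P[0]-P[1];print((P[0]+P[1])/2,np.linalg.norm(d),"bar yaw",np.arctan2(d[1],d[0])-0)
K=[f(a,*t,190,200,.06) for t in((122,23),(382,435),(25,338))]
print(np.round(K,3),"centre",(K[0]+K[1])/2,"len y",np.linalg.norm(K[2]-K[1]),"len x",np.linalg.norm(K[0]-K[2]))
dy=K[2]-K[1];dx=K[0]-K[2];print("mill y dir",np.arctan2(dy[1],dy[0]),"mill x dir",np.arctan2(dx[1],dx[0]))
from bench import manip
s=manip.sense();print(Ro.from_quat(s["orientation"]).as_matrix().round(3))
```

```text
[0.51505649 0.09042612 0.272     ] 0.08794991264353545 bar yaw 0.7312220991303885
[0.51717444 0.09325849 0.272     ] 0.08590518659790876 bar yaw 0.7190592918267277
[[0.638 0.168 0.06 ]
 [0.391 0.013 0.06 ]
 [0.449 0.222 0.06 ]] centre [0.51443846 0.09035351 0.06      ] len y 0.21704381487144253 len x 0.19673324906872441
mill y dir 1.2971913883865058 mill x dir -0.2795558015860284
[[-0.915  0.404 -0.001]
 [ 0.404  0.915 -0.002]
 [ 0.    -0.002 -1.   ]]
```

Request:
arm_command:
  motion: [0, -0.3, 0.8, 0, 0, 0, 0, 0.3, -0.7, 1, 0, 0, 0.1, 0, 0.5, -1, 1, 0, 0, 0.16, 0, 0.5, -1, 1, 0, 0, 0.16, 0]

```text
time_s: 0.5
eef_pos: [0.3249, 0.5156, 0.3347]
orientation: [0.083, 0.997, 0.002, 0.002]
contact_force: [-0.5, 0.7, -0.4]
grip_width: 0.0854
grip_force: 0.0
```

Request:
arm_command:
  motion: [0.25, -0.5, 0, 0, 0, 0.08, 0, 0.5, -1, 0, 0, 0, 0.16, 0, 0.5, -1, 0, 0, 0, 0.16, 0]

```text
time_s: 0.8
eef_pos: [0.3737, 0.4144, 0.3301]
orientation: [-0.042, 0.999, -0.001, -0.001]
contact_force: [-0.2, -0.4, 0.2]
grip_width: 0.0854
grip_force: 0.0
```

Request:
arm_command:
  motion: [0.25, -0.5, 0, 0, 0, 0.08, 0, 0.5, -1, 0, 0, 0, 0.16, 0, 0.5, -1, 0, 0, 0, 0.16, 0]

```text
time_s: 1.1
eef_pos: [0.4237, 0.3149, 0.3302]
orientation: [-0.167, 0.986, -0.001, -0.001]
contact_force: [-0.5, -0.1, -0.1]
grip_width: 0.0854
grip_force: 0.0
```

Request:
arm_command:
  motion: [0.25, -0.5, 0, 0, 0, 0.08, 0, 0.5, -1, 0, 0, 0, 0.16, 0, 0.5, -1, 0, 0, 0, 0.16, 0]

```text
time_s: 1.4
eef_pos: [0.4737, 0.2153, 0.3304]
orientation: [-0.289, 0.957, -0.0, -0.001]
contact_force: [0.2, 0.5, 1.0]
grip_width: 0.0854
grip_force: 0.0
```

Request:
arm_command:
  motion: [0.2, -0.5, 0, 0, 0, 0.04, 0, 0.4, -1, 0, 0, 0, 0.08, 0, 0.4, -1, 0, 0, 0, 0.08, 0, 0.4, -1, 0, 0, 0, 0.08, 0]

```text
time_s: 1.8
eef_pos: [0.5128, 0.1175, 0.3305]
orientation: [-0.348, 0.938, 0.001, -0.001]
contact_force: [-0.1, 0.2, 0.0]
grip_width: 0.0851
grip_force: 0.0
```

Run:
```python
from bench import manip
import cv2,numpy as np
from h import *
from scipy.spatial.transform import Rotation as Ro
s=manip.sense();M=Ro.from_quat(s["orientation"]).as_matrix()
print(s["time_s"],s["eef_pos"],s["joint_pos"],"yaw y",np.arctan2(M[1,1],M[0,1]),M[:,2])
for n in("wrist","side"):
    c=manip.capture(n);np.savez(n+"1.npz",**c)
    for X in((.516,.0915,.272),): print(n,proj(c,X))
    for sg in(-1,1): print(proj(c,(.516+sg*.043*np.cos(.725),.0915+sg*.043*np.sin(.725),.272)))
    cv2.imwrite(f"pics/{n}1.png",c["color"])
```

```text
1.8 [0.5127855  0.11747657 0.33053451] [ 3.16185429e-02 -1.06889286e-01  1.81883962e+00  1.24364697e-03
  1.43125938e+00 -2.25002374e+00] yaw y 2.281467837261026 [-0.00165508  0.00117983 -0.99999793]
wrist [244.86163229 211.6962694 ]
[241.12060748 135.10160124]
[248.16855738 279.40307223]
side [235.1268502  174.35439642]
[227.06183331 186.31005012]
[242.58513399 163.29816932]
```

View pics/wrist1.png

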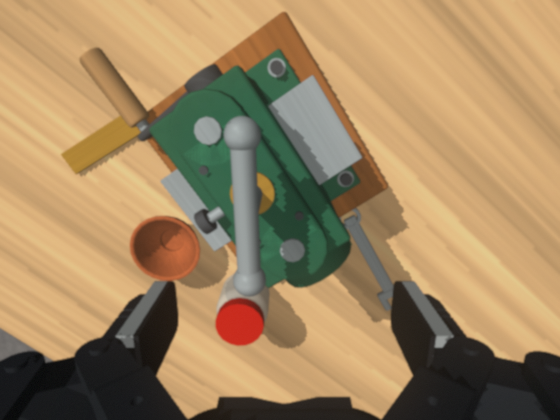

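The wrist view shows the balls at (242,132) and (248,280), within 3 px of the prediction, so the axis and bar yaw hold. Next I move over the bar, descend and close.

Request:
arm_command:
  motion: [0.03, -0.26, 0, 0, 0, 0.01, 0, 0.03, -0.26, 0, 0, 0, 0.01, 0, 0.03, -0.26, -0.4, 0, 0, 0.01, 0, 0.03, -0.26, -0.77, 0, 0, 0.01, 0, 0.03, -0.26, -0.77, 0, 0, 0.01, 0]
  squeeze: 60

```text
time_s: 2.4
eef_pos: [0.5117, 0.0935, 0.2482]
orientation: [-0.358, 0.934, 0.003, -0.005]
contact_force: [-0.1, 0.3, -1.2]
grip_width: 0.0857
grip_force: 0.0
```

Request:
arm_command:
  motion: [0, 0, 0, 0, 0, 0, 0.5, 0, 0, 0, 0, 0, 0, 1, 0, 0, 0, 0, 0, 0, 1, 0, 0, 0, 0, 0, 0, 1, 0, 0, 0, 0, 0, 0, 1, 0, 0, 0, 0, 0, 0, 1, 0, 0, 0, 0, 0, 0, 1, 0, 0, 0, 0, 0, 0, 1]

```text
time_s: 3.2
eef_pos: [0.5162, 0.0914, 0.2557]
orientation: [-0.357, 0.934, -0.0, 0.001]
contact_force: [-1.1, -0.2, 6.1]
grip_width: 0.0119
grip_force: 59.0
```

```bash
cat > st.py <<'E'
from bench import manip
import numpy as np
from scipy.spatial.transform import Rotation as Ro
s=manip.sense();M=Ro.from_quat(s["orientation"]).as_matrix()
y=np.arctan2(M[1,1],M[0,1]); 
print(s["time_s"],s["eef_pos"].round(4),"j",np.round(s["joint_pos"],2),"yaw",y.round(4),"q~",round(y-np.pi/2-1.294+np.pi,3),"tz",M[:,2].round(3),"F",np.round(s["contact_force"],1),"M",np.round(s["moment"],2),s["grip_width"],s["grip_force"])
E
python3 st.py
```

```text
3.2 [0.5162 0.0914 0.2557] j [-0.02 -0.07  1.92  0.    1.29 -2.32] yaw 2.3014 q~ 2.578 tz [ 0.002  0.    -1.   ] F [-1.1 -0.2  6.1] M [-0.01  0.18 -0.12] 0.011851981147432633 58.98078113794327
```

Request:
arm_command:
  motion: [0, 0, 0, 0, 0, -0.05, 1, 0, 0, 0, 0, 0, -0.11, 1, 0, 0, 0, 0, 0, -0.18, 1, 0, 0, 0, 0, 0, -0.25, 1, 0, 0, 0, 0, 0, -0.32, 1, 0, 0, 0, 0, 0, -0.39, 1, 0, 0, 0, 0, 0, -0.45, 1, 0, 0, 0, 0, 0, -0.5, 1]

```text
time_s: 4.0
eef_pos: [0.5164, 0.0909, 0.2557]
orientation: [0.029, 1.0, -0.001, 0.001]
contact_force: [-1.0, -0.1, 5.3]
grip_width: 0.0123
grip_force: 58.9
```

```bash
python3 st.py
python3 - <<'E'
from bench import manip
import cv2,numpy as np
ims=[cv2.resize(c,None,fx=k,fy=k) for c,k in ((manip.capture("wrist")["color"],.85),(manip.capture("side")["color"][120:240,170:300],2.4))]
im=np.zeros((400,800,3),np.uint8);x=0
for i in ims: im[:i.shape[0],x:x+i.shape[1]]=i[:400,:800-x];x+=i.shape[1]
cv2.imwrite("pics/m2.png",im)
E
```

```text
4.0 [0.5164 0.0909 0.2557] j [-0.02 -0.07  1.92 -0.    1.29 -1.53] yaw 1.5134 q~ 1.79 tz [ 0.003 -0.002 -1.   ] F [-1.  -0.1  5.3] M [-0.23  0.03  0.22] 0.012302246425169982 58.94589364528656
```

View pics/m2.png

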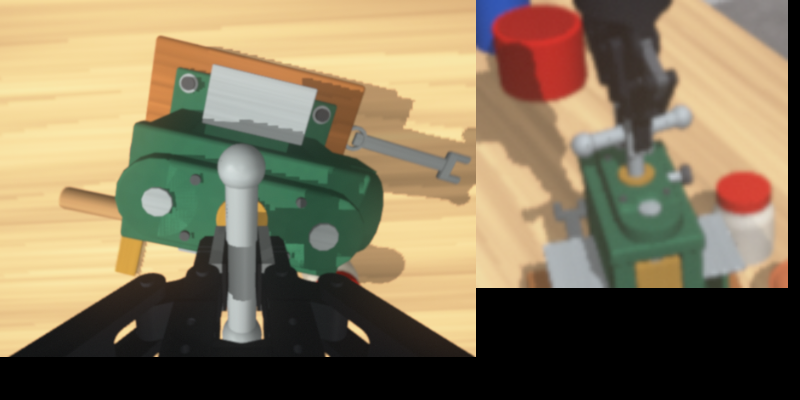

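The bar turned with the gripper and is held at its middle astride the stem, with both balls visible. I'll continue winding.

Request:
arm_command:
  motion: [0, 0, 0, 0, 0, -0.07, 1, 0, 0, 0, 0, 0, -0.14, 1, 0, 0, 0, 0, 0, -0.21, 1, 0, 0, 0, 0, 0, -0.28, 1, 0, 0, 0, 0, 0, -0.35, 1, 0, 0, 0, 0, 0, -0.4, 1, 0, 0, 0, 0, 0, -0.45, 1, 0, 0, 0, 0, 0, -0.5, 1]

```text
time_s: 4.9
eef_pos: [0.5161, 0.0903, 0.2557]
orientation: [0.409, 0.913, -0.001, 0.001]
contact_force: [-1.2, -3.1, 6.1]
grip_width: 0.0123
grip_force: 59.1
```

Request:
arm_command:
  motion: [0, 0, 0, 0, 0, -0.07, 1, 0, 0, 0, 0, 0, -0.14, 1, 0, 0, 0, 0, 0, -0.21, 1, 0, 0, 0, 0, 0, -0.28, 1, 0, 0, 0, 0, 0, -0.35, 1, 0, 0, 0, 0, 0, -0.4, 1, 0, 0, 0, 0, 0, -0.45, 1, 0, 0, 0, 0, 0, -0.5, 1]

```text
time_s: 5.7
eef_pos: [0.5155, 0.0901, 0.2557]
orientation: [0.727, 0.687, -0.001, 0.001]
contact_force: [-2.5, -3.6, 7.0]
grip_width: 0.0122
grip_force: 59.2
```

```bash
python3 st.py
```

```text
5.7 [0.5155 0.0901 0.2557] j [-0.02 -0.07  1.92 -0.    1.29  0.04] yaw -0.0571 q~ 0.22 tz [-0.    -0.003 -1.   ] F [-2.5 -3.6  7. ] M [-0.55  0.55  0.16] 0.012210060401745543 59.224880039691925
```

Request:
arm_command:
  motion: [0, 0, 0, 0, 0, -0.03, 1, 0, 0, 0, 0, 0, -0.06, 1, 0, 0, 0, 0, 0, -0.08, 1, 0, 0, 0, 0, 0, -0.1, 1, 0, 0, 0, 0, 0, -0.1, 1]

```text
time_s: 6.2
eef_pos: [0.5154, 0.0902, 0.2557]
orientation: [0.778, 0.628, -0.001, 0.001]
contact_force: [-4.6, -3.2, 7.6]
grip_width: 0.0121
grip_force: 59.2
```

```bash
python3 st.py
```

```text
6.2 [0.5154 0.0902 0.2557] j [-0.02 -0.07  1.92 -0.    1.29  0.19] yaw -0.2119 q~ 0.065 tz [-0.001 -0.003 -1.   ] F [-4.6 -3.2  7.6] M [-0.56  0.6   0.04] 0.012128760322702298 59.24119412899017
```

Request:
arm_command:
  motion: [0, 0, 0, 0, 0, -0.02, 1, 0, 0, 0, 0, 0, -0.03, 1, 0, 0, 0, 0, 0, -0.03, 1]

```text
time_s: 6.5
eef_pos: [0.5154, 0.0902, 0.2557]
orientation: [0.792, 0.61, -0.001, 0.001]
contact_force: [-4.1, -3.4, 7.8]
grip_width: 0.0123
grip_force: 59.2
```

```bash
python3 st.py
```

```text
6.5 [0.5154 0.0902 0.2557] j [-0.02 -0.07  1.92 -0.    1.29  0.24] yaw -0.2588 q~ 0.018 tz [-0.001 -0.003 -1.   ] F [-4.1 -3.4  7.8] M [-0.51  0.65 -0.  ] 0.012270196875655984 59.24389600753784
```

Request:
arm_command:
  motion: [0, 0, 0, 0, 0, -0.02, 1, 0, 0, 0, 0, 0, -0.03, 1, 0, 0, 0, 0, 0, -0.03, 1]

```text
time_s: 6.8
eef_pos: [0.5154, 0.0902, 0.2557]
orientation: [0.806, 0.592, -0.001, 0.001]
contact_force: [-3.3, -4.1, 7.3]
grip_width: 0.012
grip_force: 60.1
```

```bash
python3 st.py
```

```text
6.8 [0.5154 0.0902 0.2557] j [-0.02 -0.07  1.92 -0.    1.29  0.29] yaw -0.3035 q~ -0.027 tz [-0.001 -0.004 -1.   ] F [-3.3 -4.1  7.3] M [-0.53  0.62  0.5 ] 0.012015751215019391 60.14738738536835
```

Moment Mz jumped from about 0 to 0.5 N m at the expected angle. One more small press will confirm that it's solid.

Request:
arm_command:
  motion: [0, 0, 0, 0, 0, -0.02, 1, 0, 0, 0, 0, 0, -0.02, 1, 0, 0, 0, 0, 0, -0.02, 1]

```text
time_s: 7.1
eef_pos: [0.5153, 0.0901, 0.2557]
orientation: [0.814, 0.58, -0.002, 0.002]
contact_force: [-3.2, -4.0, 6.0]
grip_width: 0.0122
grip_force: 63.6
```

```bash
python3 st.py
```

```text
7.1 [0.5153 0.0901 0.2557] j [-0.02 -0.07  1.92 -0.    1.29  0.32] yaw -0.3327 q~ -0.056 tz [-0.001 -0.005 -1.   ] F [-3.2 -4.   6. ] M [-0.61  0.68  0.88] 0.012150807930731708 63.58440577983856
```

Request:
arm_command:
  motion: [0, 0, 0, 0, 0, -0.02, 1, 0, 0, 0, 0, 0, -0.02, 1, 0, 0, 0, 0, 0, -0.02, 1]

```text
time_s: 7.4
eef_pos: [0.5153, 0.0902, 0.2557]
orientation: [0.823, 0.568, -0.002, 0.002]
contact_force: [-3.7, -4.0, 6.8]
grip_width: 0.0118
grip_force: 69.9
```

```bash
python3 st.py
```

```text
7.4 [0.5153 0.0902 0.2557] j [-0.02 -0.07  1.92 -0.    1.29  0.35] yaw -0.363 q~ -0.086 tz [-0.001 -0.004 -1.   ] F [-3.7 -4.   6.8] M [-0.47  0.62  1.18] 0.01176164430876744 69.86567974090576
```

It's solid: the torque climbs steadily past 1.1 N m, and the stop is at tool yaw ≈ -0.26. Backing off now.

Request:
arm_command:
  motion: [0, 0, 0, 0, 0, 0.05, 1, 0, 0, 0, 0, 0, 0.12, 1, 0, 0, 0, 0, 0, 0.19, 1, 0, 0, 0, 0, 0, 0.26, 1, 0, 0, 0, 0, 0, 0.33, 1, 0, 0, 0, 0, 0, 0.4, 1, 0, 0, 0, 0, 0, 0.47, 1, 0, 0, 0, 0, 0, 0.53, 1]

```text
time_s: 8.2
eef_pos: [0.516, 0.0902, 0.2557]
orientation: [0.524, 0.852, -0.001, 0.001]
contact_force: [-1.1, -3.4, 5.7]
grip_width: 0.0119
grip_force: 59.1
```

Request:
arm_command:
  motion: [0, 0, 0, 0, 0, 0.07, 1, 0, 0, 0, 0, 0, 0.14, 1, 0, 0, 0, 0, 0, 0.21, 1, 0, 0, 0, 0, 0, 0.28, 1, 0, 0, 0, 0, 0, 0.35, 1, 0, 0, 0, 0, 0, 0.42, 1, 0, 0, 0, 0, 0, 0.48, 1, 0, 0, 0, 0, 0, 0.51, 1]

```text
time_s: 9.0
eef_pos: [0.5164, 0.0907, 0.2557]
orientation: [0.151, 0.988, -0.001, 0.001]
contact_force: [-0.3, -2.9, 5.7]
grip_width: 0.0123
grip_force: 59.0
```

Request:
arm_command:
  motion: [0, 0, 0, 0, 0, 0, 1, 0, 0, 0, 0, 0, 0, 1]

```text
time_s: 9.2
eef_pos: [0.5164, 0.0907, 0.2557]
orientation: [0.152, 0.988, -0.001, 0.002]
contact_force: [-1.0, -1.8, 6.1]
grip_width: 0.0124
grip_force: 59.1
```

```bash
python3 st.py
python3 - <<'E'
from bench import manip
import cv2,numpy as np
ims=[]
for n in("wrist","side","top"):
    c=manip.capture(n);np.savez(n+"3.npz",**c);ims.append(c["color"])
im=np.zeros((600,800,3),np.uint8)
im[:420,:560][:, :]=ims[0]
s=cv2.resize(ims[1][150:205,195:275],None,fx=3,fy=3,interpolation=cv2.INTER_CUBIC);im[425:590,:240]=s
t=cv2.resize(ims[2][200:330,190:330],None,fx=1.7,fy=1.7);im[:t.shape[0],562:562+t.shape[1]]=t
cv2.imwrite("pics/m3.png",im)
E
```

```text
9.2 [0.5164 0.0907 0.2557] j [-0.02 -0.07  1.92 -0.    1.29 -1.28] yaw 1.2652 q~ 1.542 tz [ 0.003 -0.002 -1.   ] F [-1.  -1.8  6.1] M [-0.28 -0.05  0.09] 0.012350325029867996 59.06759798526764
```

View pics/m3.png

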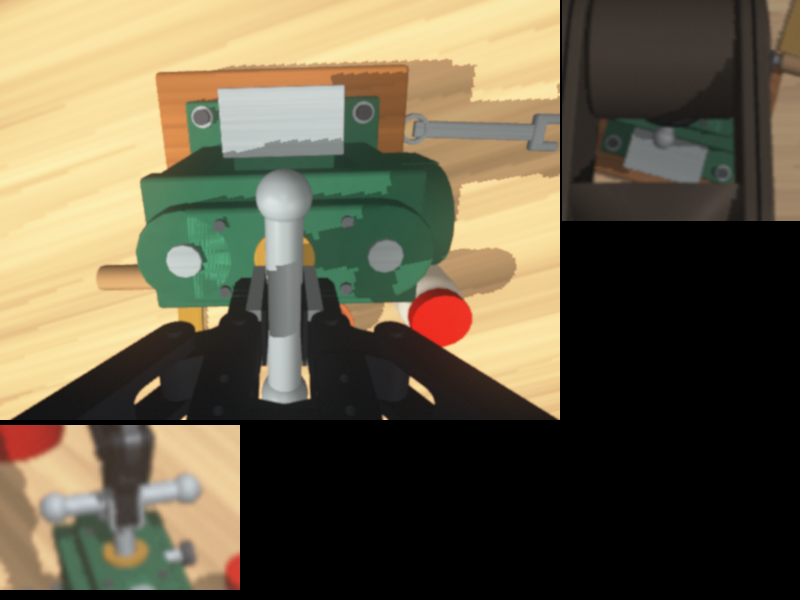

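Wrist view: the bar runs from ball (284,196) to (285,388), square across the mill. The block's far edge runs (157,73)–(408,67) and its bolts are at (202,117) and (364,111). Side view: the balls are at about (213,177) and (257,171). I'll work out the angles.

Run:
```python
from h import *
w=load("wrist3.npz");s=load("side3.npz")
def yaw(c,p,q,z):
    a=ray(c,*p,z);b=ray(c,*q,z);d=b-a;return np.arctan2(d[1],d[0]).round(4),np.linalg.norm(d).round(4),((a+b)/2).round(4)
print("bar wrist",yaw(w,(285,388),(284,196),.272))
print("bar side",yaw(s,(195+55/3,150+82/3),(195+187/3,150+63/3),.272))
print("edge",yaw(w,(157,73),(408,67),.06),"bolts",yaw(w,(202,117),(364,111),.07),"studs",yaw(w,(184,261),(386,255),.228))
```

```text
bar wrist (np.float64(2.8407), np.float64(0.0841), array([0.5146, 0.0921, 0.272 ]))
bar side (np.float64(-0.3095), np.float64(0.0864), array([0.5171, 0.0917, 0.272 ]))
edge (np.float64(1.2872), np.float64(0.2149), array([0.4217, 0.1193, 0.06  ])) bolts (np.float64(1.3007), np.float64(0.1394), array([0.4561, 0.109 , 0.07  ])) studs (np.float64(1.2978), np.float64(0.1019), array([0.5166, 0.0916, 0.228 ]))
```

Request:
arm_command:
  motion: [0, 0, 0, 0, 0, 0.012, 1, 0, 0, 0, 0, 0, 0.025, 1, 0, 0, 0, 0, 0, 0.025, 1, 0, 0, 0, 0, 0, 0.025, 1]

```text
time_s: 9.75
eef_pos: [0.5164, 0.0907, 0.2557]
orientation: [0.133, 0.991, -0.001, 0.002]
contact_force: [-0.5, -1.6, 5.4]
grip_width: 0.012
grip_force: 59.0
```

```bash
python3 st.py
python3 - <<'E'
from bench import manip
import cv2
cv2.imwrite("pics/w4.png",manip.capture("wrist")["color"])
E
```

```text
9.75 [0.5164 0.0907 0.2557] j [-0.02 -0.07  1.92 -0.    1.29 -1.32] yaw 1.3042 q~ 1.581 tz [ 0.003 -0.002 -1.   ] F [-0.5 -1.6  5.4] M [-0.31  0.05  0.03] 0.01199666950519772 59.04752880334854
```

View pics/w4.png

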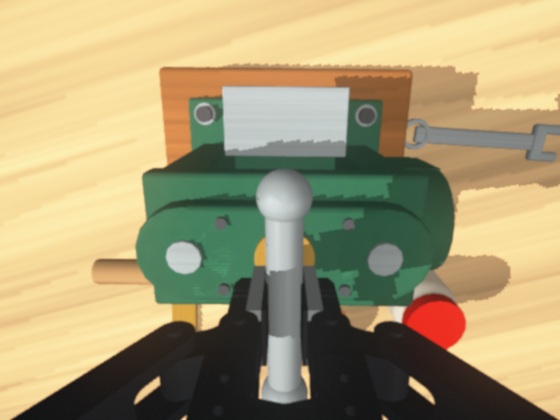

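The bar runs (284,196)–(285,390), at right angles to the mill. The block edge is level at about row 69, the studs are at (184,258) and (386,260), and it's firmly gripped with the other objects undisturbed. Handing in.

```bash
python3 -c "
from bench import manip
print(manip.finish_job())"
```

```text
the job is handed in; nothing more can be done
None
```

I wound the T-handle clockwise to its solid stop, backed it off a quarter turn (about 1.58 rad by measurement, against 1.571), and handed the job in still gripping it; the things round the mill were not touched.

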